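# Clear the broken biscuits, then hold the loupe in focus over the whole one

### The arm

A 7-joint arm with a two-finger parallel gripper is mounted at the origin on the work surface. World frame = base frame: x ahead of the robot, y to its left, z up, the work surface at z = 0. Lengths are in m, angles in rad, forces in N, time in s.
With the tool pointing down it reaches from about 0.4 to 0.85 m from the base axis. Payload 6.9 kg.
Tool frame: the origin (TCP) lies at the very end of the fingers, on their centre line; the grasp point (between the pads) lies 19 mm behind it; z points along the fingers, y is the line along which they close (so a half turn about z gives the same grasp; the last joint's range is limited). The gripper opens to 85 mm and grips with 20 to 120 N. Pads are 22 mm wide; open, the fingers measure 114 mm over their backs; the gripper's body (76 mm by 85 mm) begins 54 mm behind the grasp point. The pads swing forward as they close: fully open they stand 13 mm farther back than shut.
Start: joints at [-1.107, 0.507, -0.238, 1.5, 0.126, 1.149, -0.155], TCP at [0.219, 0.585, 0.231] pointing down, gripper open.
Joint ranges: [-3.08, 3.08], [-0.24, 2.05], [-1.43, 1.35], [0, 2.5], [-1.52, 4.66], [0.17, 1.96], [-2.89, 2.89]. Speed limits (rad/s): [2.39, 2.39, 3.14, 3.14, 3.14, 3.14, 3.14].

### API

Orientations are given as a unit quaternion [x, y, z, w].
In Python, from plant import robot gives the robot as it stands. The module is installed in compiled form; this text tells all that it offers.
- The arm moves only by the tool send_rows, never from a script. Its argument "motion" is one flat list of numbers, 6 for each row, row after row: the shift along the tool's x, y, z as a fraction of full scale, then the turn, a rotation vector about the tool's x, y, z as a fraction of full scale. In form: [dx, dy, dz, wx, wy, wz, dx, dy, dz, wx, wy, wz, ...]. A call has 1 to 20 rows; each row shifts and turns the commanded pose from where the row before left it, along the tool's axes as they then stand; what a row does not reach is not made up. Full scale, the value 1, is 30 mm for a shift and pi/2 rad for a turn. A row lasts 1/10 s, in which the tool goes at most 50 mm and 8.59 degrees, less where a joint would pass 70% of its speed; a pose out of reach is approached as far as the arm can. A call with a number of a shift or a turn outside -1 to 1 is refused whole. A call with a gripper value outside its range is refused whole. "gripper" is the closure, from 0 (fully open) to 1 (shut), set as the call begins (left out, the last holds). The fingers move at their own pace and stop on an object; "grip_force" is the grip in N (left out, the last holds). Time passes only in rows, so rows that do not move let the fingers close. It gives the time, the measured TCP pose, the force, the opening and the grip force at its end, in the units of the state.
- robot.get_state(): the state, without advancing time (a new reading comes with each control period).
- robot.read_camera(name): name is "scene" or "side" or "wrist"; returns the picture (480x640x3 uint8, red, green, blue); there is no depth.
- robot.camera_params(name): a dict with "vfov" (degrees; the focal length in pixels is half the picture's height over the tangent of half this angle, whatever the lens; pixels are square), "cx", "cy" (the principal point, pixels), "R" (3x3) and "t" (3): a world point X has camera coordinates R X + t. Camera axes: x right, y down, z forward; pixel columns grow to the right and rows downward; lengths in m; the calibration is good to about 2 mm. The wrist camera is an equidistant fisheye: a pixel r from the principal point sees the ray r / f radians off the axis. A picture is of the moment at which its call begins: read the wrist's pose just before it. camera_params takes no time and is no camera call; for the wrist camera it gives the pose at the moment of the call.
- robot.close_job(): hands the job in; it is judged then, once.
The state is a dict: "time_s": time; "joint_pos": joint angles; "qd": joint speeds; "joint_efforts": joint torques, N m; "ee_pos": TCP position; "ee_rot": TCP orientation; "force": force on the tool from outside, world axes, zero at the start; "torque": the same for the moment, N m; "opening": opening from 0.0 (shut) to 1.0 (fully open); "gripper_force": force on a finger pad.
Only numpy, scipy, OpenCV 4.12 (cv2) and the standard library are available. Lean on these libraries where they do the work, as an engineer would, in place of code of your own. Each camera call takes 0.05 s, during which the arm holds its last target. There are 200 camera calls.

### The job

Put the two broken (half) biscuits from the white inspection board into the steel reject bin. Then pick up the loupe by its handle and hold its lens level and still, centred over the whole biscuit left on the board, with the lens at the height of the black band on the post's collar and the loupe clear of everything, and finish while still holding it there. Leave the whole biscuit, the collar and everything else where they are.

Things in the scene. Friction and masses are not known exactly. Their poses are not given: they have to be found in the camera images.
- whole: the one whole biscuit: a baked disc, 52 mm across, 14 mm thick, lying flat on the inspection board; origin at the centre of its underside
- half_a: a broken biscuit: half disc (D outline) of 26 mm radius, 14 mm thick, flat on the board. Origin at the underside, midway between broken edge and crown of the arc: the straight broken edge (52 mm, along its y) is at its x = -13 mm, the crown at x = +13 mm, so it is 26 mm wide along its x
- half_b: the other broken biscuit, the same shape and size and the same axes as half_a
- bin: fixed open steel reject bin, 150 (its x) by 170 (its y) by 50 mm high outside, walls 4 mm; origin at the centre of its underside. It stands on one side of the table, left or right, and the loupe lies on the other side
- bin_in (a point): centre of the bin's inner floor; axes as the bin's
- stand: fixed white board, 180 (its x, -55 to +125 mm) by 320 mm (its y), 15 mm thick, with an upright steel post, 10 mm thick, at its x = +105 mm, y = 0, 150 mm high above the table, on the side away from the robot. Origin on the table. The three biscuits lie in a row near its y = -100, 0, +100 mm, x = 0, in any order
- mark (a point): middle of the focal-height collar on the post: a steel ring 24 mm across, 16 mm high, with a black band round its middle; the point is on the post's axis at mid band. Its height (85 to 135 mm above the table) is where the lens belongs. The collar stays where it is set (4 N slides it) and is not to be moved
- loupe: hand loupe (lens in a round dark rim, straight black handle), 130 g, 174 mm long, lying flat. Origin under the middle of the handle, where to grip it; handle 110 mm long (its x, -55 to +55 mm; lens beyond +x), 20 mm wide, 16 mm thick; it balances about 20 mm from the origin towards the lens; z is up when level
- lens (a point): centre of the loupe's lens, 85 mm from the middle of the handle (the loupe's +x), 8 mm above the underside; the rim round it is 68 mm across and 16 mm high
- cutter: bystander, to be left alone: steel ring-shaped pastry cutter, 60 mm across, 30 mm high, standing open; origin at its underside
- nozzle: bystander, to be left alone: steel cone-shaped piping nozzle, 30 mm across the foot, 42 mm high, standing; origin at its underside
- scraper: bystander, to be left alone: flat dough scraper, 105 by 130 mm, with a 22 mm thick wooden grip; origin at its underside
- brush: bystander, to be left alone: pastry brush lying flat, about 200 mm long; origin at its underside
- jar: bystander, to be left alone: closed glass jar, 80 mm across, 110 mm high; origin at its underside
- mug: bystander, to be left alone: white mug, 80 mm across, 90 mm high; origin at its underside
Things that resemble listed ones, but are neither listed nor needed, are in the scene too. What is shaped like the loupe but pink or yellow is not meant.

How it is judged:
By the outcome, as a careful person would: the job done as asked, in the order asked, and still so for the second after the job is handed in, while the arm keeps its last pose, push and grip.
It also fails if it takes over 67 s, if anything falls off the work surface, if the arm or the gripper's body presses on something with over 40 N, if the wrist force passes 120 N, or if a joint passes its speed limit or range.

## Working session

There is one attempt and no reset: what is moved stays moved. The work goes in short steps, Python scripts to look and compute and a tool call to move; the robot and the scene stay as the last step left them, time stands still between calls to the robot, and variables do not carry over. Pictures are saved under pics/ and viewed, at most 10 in all, crops included, and the job is handed in when it is done.

Besides the shell and the picture viewer there is one more tool, called after "Call:" as a command line: name --argument value ..., lists and objects as JSON in quotes. send_rows: Moves the arm, as the interface text tells. Shift numbers are shares of 30 mm and turn numbers shares of pi/2 rad, none past 1 either way. Its arguments: {"type":"object","properties":{"motion":{"type":"array","items":{"type":"number","minimum":-1,"maximum":1}},"gripper":{"type":"number"},"grip_force":{"type":"number"}},"required":["motion"]}

```bash
mkdir -p pics; python3 - <<'E'
from plant import robot
import cv2
for n in("scene","side"):
    im=robot.read_camera(n); cv2.imwrite(f"pics/{n}0.png",im[:,:,::-1]); p=robot.camera_params(n); print(n,p)
print(robot.get_state())
E
```

```text
scene {'vfov': 57.11990196486479, 'cx': 318.61274982995644, 'cy': 242.01491531937157, 'R': array([[ 0.73956244,  0.67298882, -0.01155153],
       [ 0.33977812, -0.38809459, -0.85669914],
       [-0.58103203,  0.62965755, -0.51568706]]), 't': array([-0.33684871, -0.08786523,  1.63389664])}
side {'vfov': 46.07894464282543, 'cx': 319.5266341628777, 'cy': 228.9931655914943, 'R': array([[-0.99752781, -0.06984294,  0.00776077],
       [-0.04822965,  0.60011439, -0.79845891],
       [ 0.05110937, -0.79685926, -0.60199929]]), 't': array([0.46738006, 0.10793773, 1.51045545])}
{'time_s': 0.1, 'joint_pos': array([-1.10645908,  0.50825485, -0.23749866,  1.50100294,  0.12570643,
        1.14890216, -0.15479575]), 'qd': array([-1.05013078e-03, -4.79480612e-05,  7.93413697e-04, -3.45599222e-03,
        6.37442710e-04, -7.50783519e-04, -1.98340586e-04]), 'joint_efforts': array([-4.81851821e-03, -6.21839404e+01, -2.19452351e+00, -2.50204414e+01,
        1.25177760e-02,  7.89436192e-03,  1.89608542e-06]), 'ee_pos': array([0.21942547, 0.58475074, 0.23052512]), 'ee_rot': array([ 1.78464152e-01,  9.83946097e-01, -7.81548456e-04, -1.17388346e-04]), 'force': array([-0.24788776,  0.83563598,  0.01982391]), 'torque': array([-0.0344512 ,  0.02873908, -0.00435403]), 'gripper_force': 0.0, 'opening': 0.9975692644612502}
```

View pics/scene0.png

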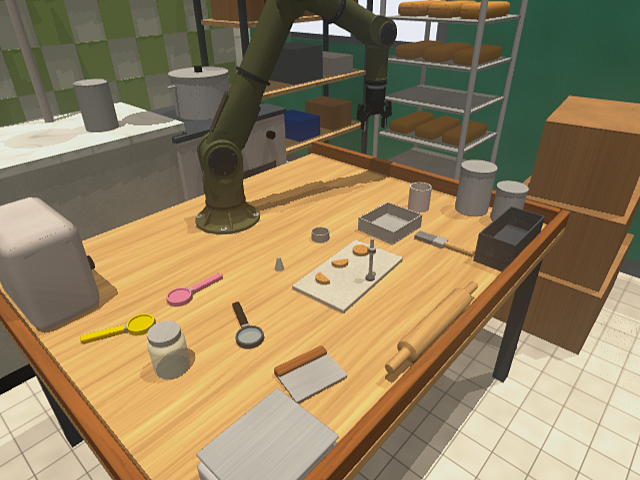

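View pics/side0.png

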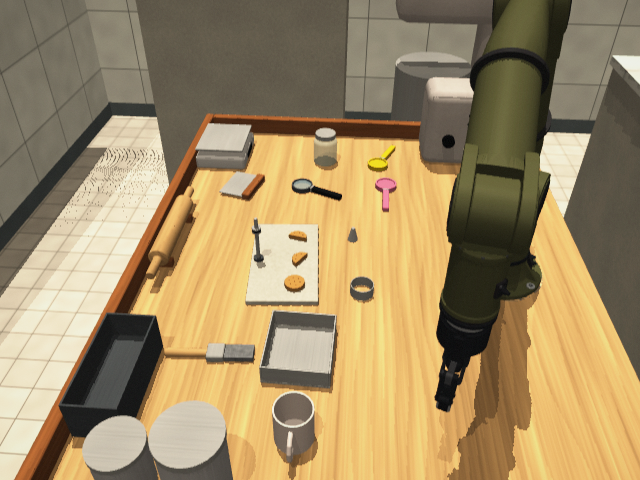

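The scene view shows the biscuits at (361,250) (whole), (340,262) and (322,278). The post is at (372,260), the bin at (390,222) and the black loupe at (240,315)–(250,337). In the side view the biscuits are at (294,283), (299,258) and (298,236), the loupe is at (303,186)–(340,196) and the collar is near (256,230).

```bash
cat > h.py <<'E'
import numpy as np, cv2
from plant import robot
from scipy.spatial.transform import Rotation as Ro
def f_(p): return 240/np.tan(np.radians(p["vfov"]/2))
def ray(p,uv,fish=False):
    d=(np.array(uv,float)-[p["cx"],p["cy"]])/f_(p)
    if fish:
        r=np.hypot(*d); d=d*(np.sin(r)/r if r>1e-9 else 1); c=np.array([*d,np.cos(r)])
    else: c=np.array([*d,1.])
    R=np.array(p["R"]); v=R.T@c; return -R.T@np.array(p["t"]), v/np.linalg.norm(v)
def plane(p,uv,z,fish=False):
    o,v=ray(p,uv,fish); return o+v*(z-o[2])/v[2]
def tri(rays):
    A=sum(np.eye(3)-np.outer(v,v) for o,v in rays); b=sum((np.eye(3)-np.outer(v,v))@o for o,v in rays)
    x=np.linalg.solve(A,b); return x,[round(1e3*np.linalg.norm(np.cross(x-o,v)),1) for o,v in rays]
E
python3 - <<'E'
from h import *
np.set_printoptions(precision=4,suppress=True)
S,D=[robot.camera_params(n) for n in("scene","side")]
pts=dict(whole=((361,250),(294,283)),h1=((340,262),(299,258)),h2=((322,278),(298,236)),collar=((372,243),(256,231)),lens=((250,337),(303,186)),hend=((236,304),(340,197)))
for k,(a,b) in pts.items():
    print(k,*tri([ray(S,a),ray(D,b)]),plane(S,a,.029 if k[0] in'wh' else .008),plane(D,b,.029 if k[0] in'wh' else .008))
a=cv2.imread("pics/scene0.png")[225:325,270:420]; b=cv2.imread("pics/side0.png")[215:310,235:335]
cv2.imwrite("pics/crop.png",np.vstack([cv2.resize(a,(450,300),interpolation=0),cv2.resize(b[:75],(400,300),interpolation=0)[:, :400] if 0 else cv2.copyMakeBorder(cv2.resize(b[:75],(400,300),interpolation=0),0,0,0,50,0)]))
for n,bx in(("scene",(0,0)),):pass
for c in [(360,222),(424,222),(390,204),(390,240)]: print(c,plane(S,c,.05))
for c in [(267,313),(337,314),(331,383),(261,380)]: print(c,plane(D,c,.05))
E
```

```text
whole [0.5259 0.1206 0.0224] [np.float64(1.0), np.float64(1.0)] [0.5333 0.1121 0.029 ] [0.5242 0.1271 0.029 ]
h1 [0.5222 0.0228 0.0238] [np.float64(0.2), np.float64(0.2)] [0.5274 0.0168 0.029 ] [0.5213 0.0288 0.029 ]
h2 [ 0.535  -0.0734  0.0227] [np.float64(0.7), np.float64(0.7)] [ 0.5416 -0.0799  0.029 ] [ 0.5335 -0.0659  0.029 ]
collar [0.6261 0.0404 0.1229] [np.float64(2.9), np.float64(2.9)] [0.5141 0.1976 0.008 ] [ 0.6594 -0.1066  0.008 ]
lens [ 0.5491 -0.3574  0.0053] [np.float64(2.5), np.float64(2.5)] [ 0.5546 -0.3589  0.008 ] [ 0.5469 -0.356   0.008 ]
hend [ 0.4262 -0.3011  0.0078] [np.float64(1.0), np.float64(1.0)] [ 0.45  -0.316  0.029] [ 0.4248 -0.2706  0.029 ]
(360, 222) [0.4415 0.2244 0.05  ]
(424, 222) [0.604 0.366 0.05 ]
(390, 204) [0.4395 0.4052 0.05  ]
(390, 240) [0.5855 0.1922 0.05  ]
(267, 313) [0.5728 0.2565 0.05  ]
(337, 314) [0.4111 0.2471 0.05  ]
(331, 383) [0.4145 0.4425 0.05  ]
(261, 380) [0.5576 0.4459 0.05  ]
```

View pics/crop.png

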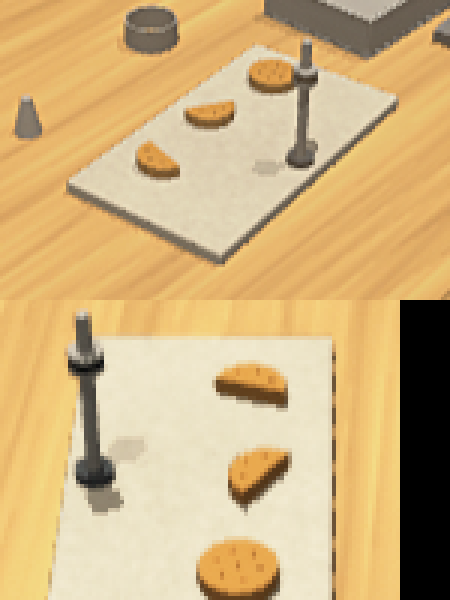

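The crop shows the post at top-left, with its collar and black band near the top. The two halves show clear straight edges, and the whole biscuit lies nearest the bin. Next I move the wrist camera over the board.

Call:
send_rows --motion '[-0.74,-0.73,-0.08,0,0,0,-0.74,-0.73,-0.08,0,0,0,-0.74,-0.73,-0.08,0,0,0,-0.74,-0.73,-0.08,0,0,0,-0.74,-0.73,-0.08,0,0,0,-0.74,-0.73,-0.08,0,0,0,-0.74,-0.73,-0.08,0,0,0,-0.74,-0.73,-0.08,0,0,0,-0.74,-0.73,-0.08,0,0,0,-0.74,-0.73,-0.08,0,0,0,-0.74,-0.73,-0.08,0,0,0,-0.74,-0.73,-0.08,0,0,0,-0.74,-0.73,-0.08,0,0,0,-0.74,-0.73,-0.08,0,0,0,-0.74,-0.73,-0.08,0,0,0,-0.74,-0.73,-0.08,0,0,0,-0.74,-0.73,-0.08,0,0,0,-0.74,-0.73,-0.08,0,0,0,-0.74,-0.73,-0.08,0,0,0,-0.74,-0.73,-0.08,0,0,0]' --gripper 0

```text
time_s: 2.1
ee_pos: [0.4815, 0.0179, 0.2792]
ee_rot: [0.178, 0.984, -0.0, -0.0]
force: [1.0, 1.4, 0.2]
opening: 1.001
gripper_force: 0.0
```

```bash
python3 - <<'E'
from h import *
import pickle
np.set_printoptions(precision=4,suppress=True)
p=robot.camera_params("wrist"); im=robot.read_camera("wrist"); cv2.imwrite("pics/w1.png",im[:,:,::-1]); pickle.dump(p,open("w1.pkl","wb"))
print(p, -np.array(p["R"]).T@p["t"]); s=robot.get_state(); print(s["ee_pos"],s["ee_rot"],s["joint_pos"])
E
```

```text
{'vfov': 65.70646984690485, 'cx': 316.32194475662124, 'cy': 239.5044315743201, 'R': array([[ 0.3507,  0.9365,  0.0001],
       [ 0.8972, -0.336 ,  0.2866],
       [ 0.2684, -0.1004, -0.9581]]), 't': array([-0.1867, -0.4782,  0.2978])} [0.4146 0.0441 0.4224]
[0.4836 0.0123 0.2795] [ 0.1813  0.9834 -0.0015  0.0009] [-0.0977  0.2426  0.0248  1.779  -0.0028  1.1191  1.1338]
```

View pics/w1.png

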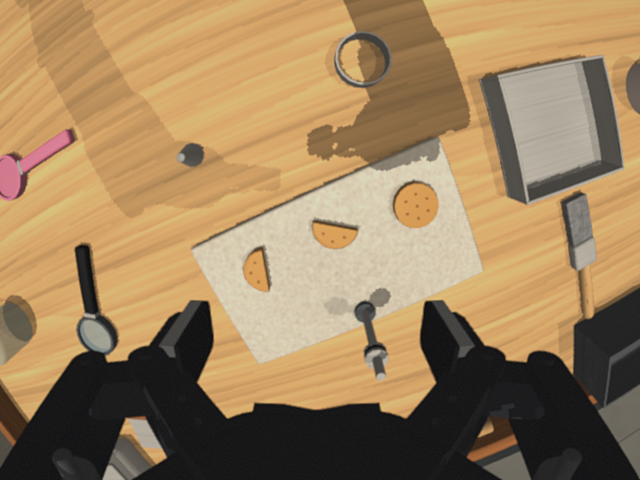

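The wrist view shows the whole biscuit at (416,204), the halves at (334,233) and (257,270), and the collar at (375,352). The black loupe runs from (83,247) to its lens at (97,333), and the bin is around (555,125).

```bash
cat > m.py <<'E'
from h import *
np.set_printoptions(precision=4,suppress=True)
def snap(name):
    s=robot.get_state(); p=robot.camera_params("wrist"); im=robot.read_camera("wrist")[:,:,::-1].copy(); cv2.imwrite(f"pics/{name}.png",im)
    return s,p,im
def biscuits(p,im,z=.029):
    hsv=cv2.cvtColor(im,cv2.COLOR_BGR2HSV)
    m=cv2.inRange(hsv,(8,130,90),(22,255,255)); 
    # board: low saturation bright region, filled hull
    b=cv2.inRange(hsv,(0,0,130),(179,70,255)); cs,_=cv2.findContours(cv2.morphologyEx(b,cv2.MORPH_OPEN,np.ones((5,5))),0,2)
    c0=[plane(p,c.reshape(-1,2).mean(0),.015,True) for c in cs]
    ok=[c for c,q in zip(cs,c0) if cv2.contourArea(c)>3000 and q[1]<.17 and q[1]>-.12]
    if not ok: return []
    hull=cv2.convexHull(max(ok,key=cv2.contourArea)); bm=np.zeros_like(m); cv2.fillPoly(bm,[hull],255); bm=cv2.erode(bm,np.ones((5,5)))
    out=[]
    for c in cv2.findContours(m&bm,0,1)[0]:
        if cv2.contourArea(c)<250: continue
        P=np.array([plane(p,q,z,True)[:2] for q in c.reshape(-1,2)])
        out.append((c,P))
    return out,hull
E
python3 - <<'E'
from m import *
import pickle
s,p,im=snap("w2"); pickle.dump(p,open("w2.pkl","wb")); print(s["ee_pos"])
bs,h=biscuits(p,im)
for c,P in bs:
    M=cv2.moments((P*1e4).astype(np.float32)); print("n",len(P),"cent",M["m10"]/M["m00"]/1e4,M["m01"]/M["m00"]/1e4,"area mm2",M["m00"]/100,cv2.minAreaRect((P*1e3).astype(np.float32)))
q=cv2.approxPolyDP(h,12,True).reshape(-1,2); print(q,[plane(p,x,.015,True)[:2] for x in q])
for u in [(375,352),(83,247),(97,333)]: print(u,plane(p,u,.016,True))
for u in [(481,77),(604,57),(623,165),(526,203)]: print(plane(p,u,.05,True))
E
```

```text
[0.4836 0.0123 0.2795]
n 99 cent 0.5358046049299706 -0.07475689288348827 area mm2 977.6915123093128 ((534.9093017578125, -76.44185638427734), (25.964866638183594, 50.358768463134766), 76.86009216308594)
n 106 cent 0.5263456765260011 0.02225916600980263 area mm2 966.8137600309542 ((527.8599853515625, 21.486047744750977), (48.799224853515625, 25.865619659423828), 59.583377838134766)
n 123 cent 0.5260344473981576 0.11957486904859825 area mm2 1940.4384023822845 ((526.1796875, 119.75344848632812), (50.52605438232422, 49.24771499633789), 26.35361099243164)
[[443 135]
 [486 267]
 [263 359]
 [196 245]] [array([0.4673, 0.1712]), array([0.6414, 0.1821]), array([ 0.6613, -0.1309]), array([ 0.4866, -0.1421])]
(375, 352) [0.7027 0.0118 0.016 ]
(83, 247) [ 0.4302 -0.2997  0.016 ]
(97, 333) [ 0.5505 -0.356   0.016 ]
[0.4167 0.2228 0.05  ]
[0.4283 0.4118 0.05  ]
[0.5683 0.4049 0.05  ]
[0.5657 0.2371 0.05  ]
```

```bash
cat >> m.py <<'E'
def plan(target,theta=None,s=None):
    """total shift (units of 30 mm, tool axes before turning) and total turn about tool z (units of 90 deg)"""
    s=s or robot.get_state(); R=Ro.from_quat(s["ee_rot"]).as_matrix()
    d=R.T@(np.array(target)-s["ee_pos"])/.03
    th=np.degrees(np.arctan2(R[1,0],R[0,0])); 
    t=0 if theta is None else -((theta-th+180)%360-180)/90
    tilt=np.degrees(np.arccos(min(1,-R[2,2])))
    print("pos",s["ee_pos"],"theta %.1f tilt %.2f"%(th,tilt),"shift units",d,"turn z units %.3f (%.1f rows)"%(t,abs(t)/.095),"f",s["force"],"t",s["time_s"],"open %.3f gf %.1f"%(s["opening"],s["gripper_force"]))
E
python3 - <<'E'
from m import *
plan((.5355,-.0757,.15),166.9)
E
```

```text
pos [0.4826 0.0146 0.2792] theta 159.1 tilt 0.13 shift units [-2.7191 -2.1745  4.3127] turn z units -0.087 (0.9 rows) f [-0.008   0.5781  0.6982] t 2.2 open 1.000 gf 0.0
```

Call:
send_rows --motion '[-0.4,-0.33,0.6,0,0,0,-0.4,-0.33,0.6,0,0,0,-0.4,-0.33,0.6,0,0,0,-0.4,-0.33,0.6,0,0,0,-0.4,-0.33,0.6,0,0,0,-0.4,-0.33,0.6,0,0,0,-0.28,-0.22,0.45,0,0,-0.045,-0.13,-0.12,0.25,0,0,-0.04,0,0,0,0,0,0,0,0,0,0,0,0,0,0,0,0,0,0]'

```text
time_s: 3.3
ee_pos: [0.5363, -0.0747, 0.1508]
ee_rot: [0.113, 0.994, 0.0, 0.0]
force: [0.7, -0.2, 1.3]
opening: 0.997
gripper_force: 0.0
```

```bash
python3 - <<'E'
from m import *
import pickle
s,p,im=snap("w3"); pickle.dump(p,open("w3.pkl","wb"))
for c,P in biscuits(p,im)[0]:
    M=cv2.moments((P*1e4).astype(np.float32)); print("n",len(P),"cent",M["m10"]/M["m00"]/1e4,M["m01"]/M["m00"]/1e4,"area mm2",M["m00"]/100,cv2.minAreaRect((P*1e3).astype(np.float32)))
# two-view heights by pixel centroids
p2=pickle.load(open("w2.pkl","rb")); im2=cv2.imread("pics/w2.png")
def cen(p,im):
    o=[]
    for c,P in biscuits(p,im)[0]:
        M=cv2.moments(c); o.append(((M["m10"]/M["m00"],M["m01"]/M["m00"]),P.mean(0)))
    return o
for u,P in cen(p2,im2):
    for v,Q in cen(p,im):
        if np.linalg.norm(P-Q)<.03: print("tri",u,v,tri([ray(p2,u,True),ray(p,v,True)]))
plan((.5355,-.0757,.017),166.9)
E
```

```text
n 158 cent 0.5359385830480136 -0.07607845877123424 area mm2 949.9516915240883 ((535.7970581054688, -78.01652526855469), (24.458576202392578, 50.65952682495117), 77.51657104492188)
n 147 cent 0.526799597721462 0.02099446949315216 area mm2 931.034709128912 ((528.296875, 20.071821212768555), (50.07676696777344, 24.49371910095215), 58.77472686767578)
n 168 cent 0.5265721429669731 0.11785247003870877 area mm2 2074.3284942007067 ((525.9429931640625, 117.84217071533203), (54.04934310913086, 50.0506706237793), 60.23698425292969)
tri (261.0203932993445, 266.8210730759893) (313.0725934765314, 228.74134844868735) (array([ 0.5371, -0.0763,  0.0228]), [np.float64(0.1), np.float64(0.1)])
tri (338.107421875, 230.4995659722222) (436.3717237629146, 189.968352365416) (array([0.5277, 0.022 , 0.0236]), [np.float64(0.0), np.float64(0.0)])
tri (420.1055236809539, 200.1342108223647) (542.2541666666667, 168.27111111111108) (array([0.5274, 0.1205, 0.023 ]), [np.float64(0.1), np.float64(0.1)])
pos [ 0.5363 -0.0748  0.1509] theta 167.1 tilt 0.05 shift units [ 0.0232 -0.0385  4.4625] turn z units 0.002 (0.0 rows) f [ 0.1538  0.2766 -0.486 ] t 3.35 open 0.997 gf 0.0
```

View pics/w3.png

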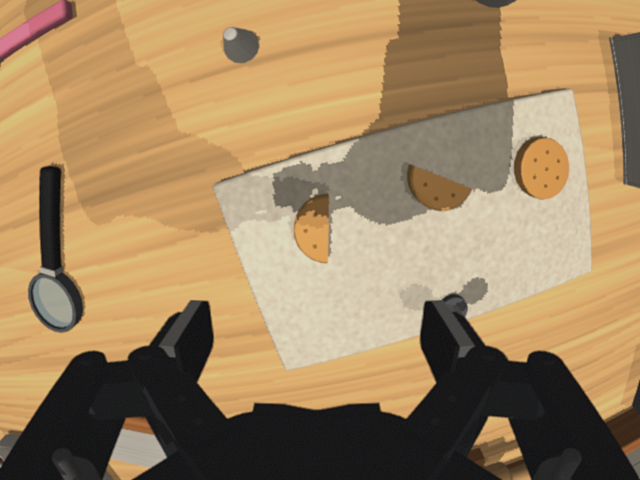

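The wrist view from above half_b shows its D at (313,229), with the straight edge facing the bin. The other half is at (438,188), the whole at (543,168), and the loupe at left. The two-view heights come out around 23 mm, at mid-biscuit, so they agree with the text. Descending now.

Call:
send_rows --motion '[-0.01,-0.04,0.65,0,0,0,-0.01,-0.03,0.65,0,0,0,0,0,0.65,0,0,0,0,0,0.65,0,0,0,0,0,0.65,0,0,0,0,0,0.65,0,0,0,0,0,0.35,0,0,0,0,0,0.2,0,0,0,0,0,0,0,0,0,0,0,0,0,0,0]'

```text
time_s: 4.35
ee_pos: [0.5368, -0.0776, 0.0175]
ee_rot: [0.112, 0.994, -0.0, 0.001]
force: [0.2, 0.7, 0.5]
opening: 0.998
gripper_force: 0.0
```

Call:
send_rows --motion '[0,0,0,0,0,0,0,0,0,0,0,0,0,0,0,0,0,0,0,0,0,0,0,0,0,0,0,0,0,0,0,0,0,0,0,0,0,0,0,0,0,0,0,0,0,0,0,0,0,0,0,0,0,0]' --gripper 1 --grip_force 25

```text
time_s: 5.25
ee_pos: [0.5365, -0.0775, 0.0171]
ee_rot: [0.112, 0.994, 0.0, 0.0]
force: [-0.2, 0.6, 5.4]
opening: 0.29
gripper_force: 24.8
```

Call:
send_rows --motion '[0,0,-0.4,0,0,0,0,0,-0.8,0,0,0,0,0,-0.8,0,0,0,0,0,-0.8,0,0,0,0.3,0.87,0,0,0,0,0.3,0.87,0,0,0,0,0.3,0.87,0,0,0,0,0.3,0.87,0,0,0,0,0.3,0.87,0,0,0,0,0.3,0.87,0,0,0,0,0.3,0.87,0,0,0,0,0.3,0.87,0,0,0,0,0.3,0.87,0,0,0,0,0.3,0.87,0,0,0,0,0.3,0.87,0,0,0,0,0.3,0.87,0,0,0,0,0.25,0.65,0,0,0,0,0.15,0.35,0,0,0,0,0.06,0.15,0,0,0,0,0,0,0,0,0,0]'

```text
time_s: 7.25
ee_pos: [0.4952, 0.2883, 0.1009]
ee_rot: [0.112, 0.994, -0.0, 0.0]
force: [0.3, 0.1, -0.1]
opening: 0.293
gripper_force: 24.8
```

```bash
python3 - <<'E'
from m import *
s,p,im=snap("w4"); plan((.495,.29,.022))
E
```

```text
pos [0.4955 0.2875 0.1009] theta 167.0 tilt 0.05 shift units [0.0349 0.0812 2.6288] turn z units 0.000 (0.0 rows) f [-0.204  -0.4771 -0.5296] t 7.3 open 0.295 gf 24.8
```

View pics/w4.png

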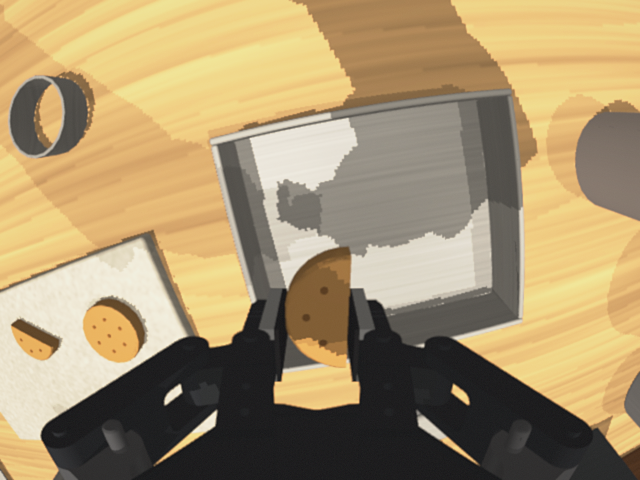

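The half is held at (320,307). The bin rim corners are at (211,143), (513,92) and (522,320).

```bash
python3 - <<'E'
from m import *
p=robot.camera_params("wrist")
a,b,c=[plane(p,u,.05,True)[:2] for u in [(211,143),(513,92),(522,320)]]
print(a,b,c,np.linalg.norm(b-a),np.linalg.norm(c-b),(a+c)/2)
E
```

```text
[0.4179 0.2488] [0.4227 0.4186] [0.568  0.4129] 0.16979764604197736 0.14540211940196046 [0.4929 0.3309]
```

Call:
send_rows --motion '[0.08,0.2,0.3,0,0,0,0.09,0.2,0.5,0,0,0,0,0,0.6,0,0,0,0,0,0.6,0,0,0,0,0,0.4,0,0,0,0,0,0.2,0,0,0,0,0,0,0,0,0]'

```text
time_s: 8.0
ee_pos: [0.4927, 0.3008, 0.022]
ee_rot: [0.113, 0.994, -0.001, -0.001]
force: [0.8, 0.6, 0.7]
opening: 0.295
gripper_force: 24.8
```

Call:
send_rows --motion '[0,0,0,0,0,0,0,0,0,0,0,0,0,0,0,0,0,0,0,0,-0.3,0,0,0,0,0,-0.8,0,0,0,0,0,-0.9,0,0,0,0,0,-0.9,0,0,0]' --gripper 0.5

```text
time_s: 8.7
ee_pos: [0.4929, 0.3013, 0.1115]
ee_rot: [0.112, 0.994, 0.0, 0.0]
force: [0.2, 0.6, 0.3]
opening: 0.501
gripper_force: 0.0
```

```bash
python3 - <<'E'
from m import *
plan((.5277,.0212,.101),239.3)
E
```

```text
pos [0.4929 0.3013 0.1115] theta 167.1 tilt 0.02 shift units [-3.2158 -8.8412  0.3497] turn z units -0.802 (8.4 rows) f [0.1881 0.6461 0.3267] t 8.7 open 0.501 gf 0.0
```

Call:
send_rows --motion '[-0.3,-0.82,0,0,0,0,-0.3,-0.82,0,0,0,0,-0.3,-0.82,0,0,0,0,-0.3,-0.82,0,0,0,0,-0.3,-0.82,0,0,0,0,-0.3,-0.82,0,0,0,0,-0.3,-0.82,0,0,0,0,-0.3,-0.82,0,0,0,0,-0.3,-0.82,0,0,0,0,-0.3,-0.82,0,0,0,0,-0.2,-0.6,0,0,0,0,0,0,0,0,0,-0.089,0,0,0,0,0,-0.089,0,0,0,0,0,-0.089,0,0,0,0,0,-0.089,0,0,0,0,0,-0.089,0,0,0,0,0,-0.089,0,0,0,0,0,-0.089,0,0,0,0,0,-0.089,0,0,0,0,0,-0.089]' --gripper 0.2

```text
time_s: 10.7
ee_pos: [0.5278, 0.0223, 0.1108]
ee_rot: [-0.496, 0.868, -0.001, 0.0]
force: [0.6, -0.5, -0.2]
opening: 0.801
gripper_force: 0.0
```

```bash
python3 - <<'E'
from m import *
s,p,im=snap("w5"); plan((.5277,.0212,.019),239.3)
for c,P in biscuits(p,im)[0]:
    print("cent",P.mean(0),"area",cv2.contourArea((P*1e3).astype(np.float32)),cv2.minAreaRect((P*1e3).astype(np.float32)))
E
```

```text
pos [0.5278 0.0222 0.1107] theta -120.1 tilt 0.08 shift units [ 0.0297 -0.0082  3.0558] turn z units 0.007 (0.1 rows) f [-0.4604 -0.8918 -0.0731] t 10.75 open 0.803 gf 0.0
cent [0.5305 0.1175] area 1517.6074140883284 ((532.9432373046875, 118.11331176757812), (50.54826736450195, 37.3930778503418), 77.67192077636719)
cent [0.5253 0.021 ] area 997.0111718674198 ((527.8721313476562, 19.689998626708984), (51.96270751953125, 25.043140411376953), 57.88923645019531)
```

View pics/w5.png

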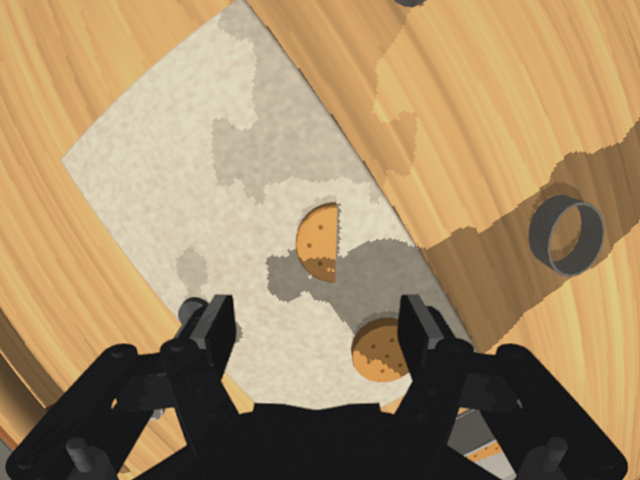

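The half is centred between the fingers at (320,242), with its straight edge parallel to the pads. The whole sits at (380,350) in the picture, clear in the world frame. Descending.

Call:
send_rows --motion '[0.03,0,0.4,0,0,0,0,0,0.65,0,0,0,0,0,0.65,0,0,0,0,0,0.65,0,0,0,0,0,0.4,0,0,0,0,0,0.25,0,0,0,0,0,0.05,0,0,0,0,0,0,0,0,0]'

```text
time_s: 11.55
ee_pos: [0.5273, 0.0219, 0.0184]
ee_rot: [-0.494, 0.87, -0.0, 0.0]
force: [0.3, -0.5, 0.4]
opening: 0.796
gripper_force: 0.0
```

Call:
send_rows --motion '[0,0,0,0,0,0,0,0,0,0,0,0,0,0,0,0,0,0,0,0,0,0,0,0,0,0,0,0,0,0,0,0,0,0,0,0,0,0,0,0,0,0]' --gripper 1 --grip_force 25

```text
time_s: 12.25
ee_pos: [0.5274, 0.0218, 0.0189]
ee_rot: [-0.494, 0.87, -0.0, 0.0]
force: [-0.8, -0.2, 6.5]
opening: 0.292
gripper_force: 24.8
```

```bash
python3 - <<'E'
from m import *
plan((.493,.36,.11),None)
E
```

```text
pos [0.5274 0.0218 0.0189] theta -120.8 tilt 0.05 shift units [-9.0949  6.7579 -3.0392] turn z units 0.000 (0.0 rows) f [-0.8351 -0.2397  6.5239] t 12.25 open 0.292 gf 24.8
```

Call:
send_rows --motion '[0,0,-0.4,0,0,0,0,0,-0.9,0,0,0,0,0,-0.9,0,0,0,0,0,-0.8,0,0,0,-0.65,0.48,0,0,0,0,-0.65,0.48,0,0,0,0,-0.65,0.48,0,0,0,0,-0.65,0.48,0,0,0,0,-0.65,0.48,0,0,0,0,-0.65,0.48,0,0,0,0,-0.65,0.48,0,0,0,0,-0.65,0.48,0,0,0,0,-0.65,0.48,0,0,0,0,-0.65,0.48,0,0,0,0,-0.65,0.48,0,0,0,0,-0.65,0.48,0,0,0,0,-0.65,0.48,0,0,0,0,-0.4,0.32,0,0,0,0,-0.2,0.15,0,0,0,0,-0.05,0.05,0,0,0,0]'

```text
time_s: 14.25
ee_pos: [0.4927, 0.3604, 0.1085]
ee_rot: [-0.494, 0.869, -0.0, -0.0]
force: [-0.9, 0.5, 0.2]
opening: 0.293
gripper_force: 24.9
```

Call:
send_rows --motion '[0,0,0.3,0,0,0,0,0,0.6,0,0,0,0,0,0.7,0,0,0,0,0,0.7,0,0,0,0,0,0.4,0,0,0,0,0,0.2,0,0,0,0,0,0,0,0,0]'

```text
time_s: 14.95
ee_pos: [0.4928, 0.3594, 0.0206]
ee_rot: [-0.494, 0.87, -0.0, -0.001]
force: [0.8, 0.8, -1.0]
opening: 0.287
gripper_force: 24.9
```

Call:
send_rows --motion '[0,0,0,0,0,0,0,0,0,0,0,0,0,0,0,0,0,0,0,0,-0.4,0,0,0,0,0,-0.9,0,0,0,0,0,-1,0,0,0,0,0,-1,0,0,0,0,0,-1,0,0,0]' --gripper 0.5

```text
time_s: 15.75
ee_pos: [0.4927, 0.3602, 0.1528]
ee_rot: [-0.494, 0.87, 0.0, 0.0]
force: [0.2, -0.6, 0.5]
opening: 0.5
gripper_force: 0.0
```

```bash
python3 - <<'E'
from m import *
s,p,im=snap("w6")
# loupe from w2 and w3: black handle mask and lens rim
import pickle
for n in("w2","w3"):
    q=pickle.load(open(n+".pkl","rb")); i=cv2.imread(f"pics/{n}.png"); g=cv2.inRange(cv2.cvtColor(i,cv2.COLOR_BGR2HSV),(0,0,0),(179,255,45))
    g[:, 170:]=0; g[345:]=0
    for c in cv2.findContours(g,0,1)[0]:
        if cv2.contourArea(c)<150: continue
        for z in(.016,):
            P=np.array([plane(q,u,z,True)[:2] for u in c.reshape(-1,2)])*1e3
            print(n,z,c.reshape(-1,2).mean(0),cv2.minAreaRect(P.astype(np.float32)),P[:,0].min(),P[:,0].max())
plan((.5,-.2,.2),0)
E
```

```text
w2 0.016 [ 89.6405 277.183 ] ((472.2552490234375, -314.8601989746094), (22.970399856567383, 101.52574157714844), 65.74834442138672) 425.4137014035123 519.9793285673114
w3 0.016 [ 72.4231 297.1442] ((552.413818359375, -323.4365539550781), (21.528888702392578, 53.77680587768555), 89.36372375488281) 525.5129875931616 579.1809811028545
w3 0.016 [ 49.9956 217.2882] ((472.9932861328125, -314.8243408203125), (25.434057235717773, 100.75923156738281), 65.72534942626953) 425.44597541163836 520.1401606974603
pos [0.4945 0.362  0.158 ] theta -120.8 tilt 0.48 shift units [15.9839 -9.7562 -1.4963] turn z units -1.342 (14.1 rows) f [1.59   1.3518 3.9375] t 15.8 open 0.502 gf 0.0
```

View pics/w6.png

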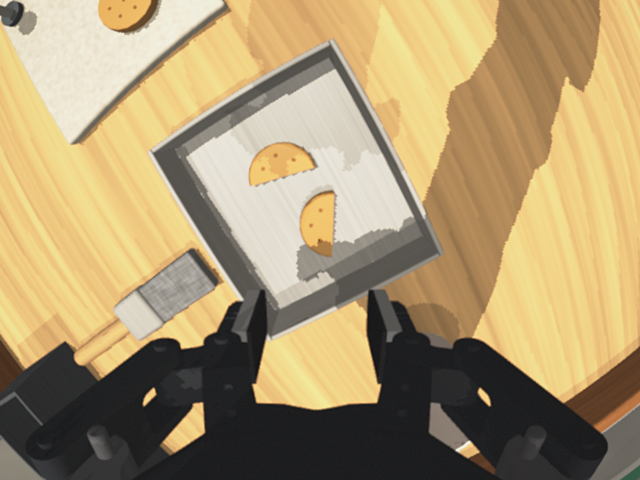

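Both halves are in the bin, at (282,165) and (320,222). Next comes the loupe.

Call:
send_rows --motion '[0.5,-0.28,-0.08,0,0,0,0.92,-0.52,-0.08,0,0,0,0.92,-0.52,-0.08,0,0,0,0.92,-0.52,-0.08,0,0,0,0.92,-0.52,-0.08,0,0,0,0.92,-0.52,-0.08,0,0,0,0.92,-0.52,-0.08,0,0,0,0.92,-0.52,-0.08,0,0,0,0.92,-0.52,-0.08,0,0,0,0.92,-0.52,-0.08,0,0,0,0.92,-0.52,-0.08,0,0,0,0.92,-0.52,-0.08,0,0,0,0.92,-0.52,-0.08,0,0,0,0.92,-0.52,-0.08,0,0,0,0.92,-0.52,-0.08,0,0,0,0.92,-0.52,-0.08,0,0,0,0.92,-0.52,-0.08,0,0,0,0.92,-0.52,-0.08,0,0,0,0.92,-0.52,-0.08,0,0,0,0.92,-0.52,-0.08,0,0,0]' --gripper 0.3

```text
time_s: 17.8
ee_pos: [0.477, -0.2607, 0.1985]
ee_rot: [-0.494, 0.87, 0.0, -0.001]
force: [0.7, -0.1, -0.3]
opening: 0.701
gripper_force: 0.0
```

Call:
send_rows --motion '[0.8,-0.45,0,0,0,0,0.5,-0.3,0,0,0,0,0.3,-0.15,0,0,0,0.0,0,0,0,0,0,0.0928,0,0,0,0,0,0.0928,0,0,0,0,0,0.0928,0,0,0,0,0,0.0928,0,0,0,0,0,0.0928,0,0,0,0,0,0.0928,0,0,0,0,0,0.0928,0,0,0,0,0,0.0928,0,0,0,0,0,0.0928,0,0,0,0,0,0.0928,0,0,0,0,0,0,0,0,0,0,0,0]'

```text
time_s: 19.3
ee_pos: [0.4766, -0.3137, 0.1984]
ee_rot: [0.208, 0.978, 0.0, -0.0]
force: [0.1, -0.2, -0.4]
opening: 0.699
gripper_force: 0.0
```

```bash
python3 - <<'E'
from m import *
import pickle
s,p,im=snap("w7"); pickle.dump(p,open("w7.pkl","wb")); plan((.4765,-.3166,.004),155.75)
E
```

```text
pos [ 0.4767 -0.3139  0.1983] theta 155.9 tilt 0.02 shift units [-0.0341 -0.0856  6.478 ] turn z units 0.002 (0.0 rows) f [ 0.237   0.2214 -0.3476] t 19.35 open 0.696 gf 0.0
```

View pics/w7.png

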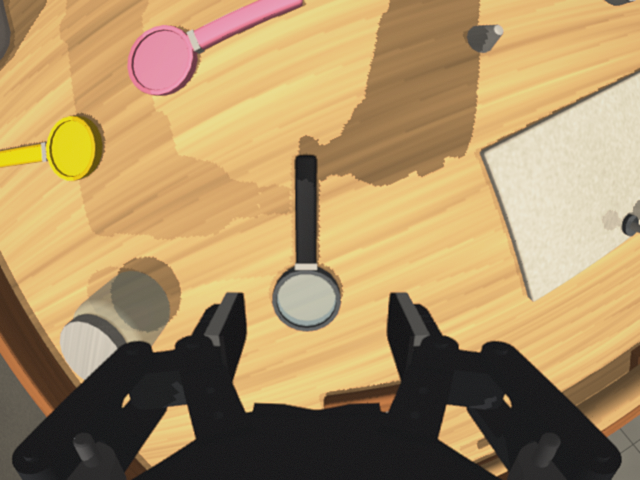

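The black loupe lies upright in the picture. Its handle runs from (306,155) to (306,268), and the lens is at (307,297).

```bash
python3 - <<'E'
from m import *
import pickle
R={}
for n,box in(("w3",(25,95,155,335)),("w7",(265,350,145,340))):
    q=pickle.load(open(n+".pkl","rb")); i=cv2.imread(f"pics/{n}.png"); h=cv2.cvtColor(i,cv2.COLOR_BGR2HSV)
    g=cv2.inRange(h,(0,0,0),(179,255,60)); le=cv2.inRange(h,(0,0,100),(179,60,255))
    k=np.zeros_like(g); x0,x1,y0,y1=box; k[y0:y1,x0:x1]=255
    cs=[c for c in cv2.findContours(g&k,0,1)[0] if cv2.contourArea(c)>400]; c=min(cs,key=lambda c:c.reshape(-1,2)[:,1].min())
    l=max(cv2.findContours(cv2.morphologyEx(le&k,cv2.MORPH_OPEN,np.ones((9,9))),0,1)[0],key=cv2.contourArea)
    hp=c.reshape(-1,2).astype(float); hp=hp[hp[:,1]<258]
    end=np.array([hp[hp[:,1]<hp[:,1].min()+4][:,0].mean(),hp[:,1].min()])
    el=cv2.fitEllipse(l); R[n]=(q,end,el[0])
    P=np.array([plane(q,u,.016,True)[:2]*1e3 for u in hp]).astype(np.float32); L=np.array([plane(q,u,.012,True)[:2]*1e3 for u in l.reshape(-1,2)]).astype(np.float32)
    print(n,"end",end,plane(q,end,.016,True),"rect",cv2.minAreaRect(P),"lens",el,cv2.minEnclosingCircle(L))
for j in(1,2): print(tri([ray(R[n][0],R[n][j],True) for n in R]))
E
```

```text
w3 end [ 50. 166.] [ 0.4269 -0.2943  0.016 ] rect ((468.4844970703125, -312.6071472167969), (25.746150970458984, 91.08485412597656), 65.88105773925781) lens ((52.629573822021484, 302.0240173339844), (31.638996124267578, 53.296180725097656), 148.37802124023438) ((553.7791748046875, -357.6241149902344), 28.772964477539062)
w7 end [305.9524 155.    ] [ 0.4266 -0.3     0.016 ] rect ((469.25433349609375, -319.4984130859375), (17.578380584716797, 93.89701843261719), 65.31883239746094) lens ((306.08001708984375, 297.8042907714844), (53.10554504394531, 60.193946838378906), 94.35871124267578) ((552.1922607421875, -357.1876525878906), 30.551366806030273)
(array([ 0.4264, -0.3002,  0.0092]), [np.float64(0.5), np.float64(0.5)])
(array([ 0.5529, -0.3572,  0.0118]), [np.float64(0.9), np.float64(0.9)])
```

Call:
send_rows --motion '[-0.05,-0.13,0.5,0,0,0,-0.04,-0.13,0.8,0,0,0,0,0,0.9,0,0,0,0,0,0.9,0,0,0,0,0,0.9,0,0,0,0,0,0.9,0,0,0,0,0,0.7,0,0,0,0,0,0.45,0,0,0,0,0,0.25,0,0,0,0,0,0.15,0,0,0,0,0,0,0,0,0]'

```text
time_s: 20.45
ee_pos: [0.4763, -0.3226, 0.0049]
ee_rot: [0.211, 0.978, -0.0, 0.0]
force: [0.2, -0.5, 0.5]
opening: 0.7
gripper_force: 0.0
```

Call:
send_rows --motion '[0,0,0,0,0,0,0,0,0,0,0,0,0,0,0,0,0,0,0,0,0,0,0,0,0,0,0,0,0,0,0,0,0,0,0,0,0,0,0,0,0,0,0,0,0,0,0,0]' --gripper 1 --grip_force 80

```text
time_s: 21.25
ee_pos: [0.4765, -0.3229, 0.0059]
ee_rot: [0.211, 0.978, -0.0, 0.001]
force: [-1.2, 0.8, 5.2]
opening: 0.201
gripper_force: 78.7
```

Call:
send_rows --motion '[0,0,-0.3,0,0,0,0,0,-0.7,0,0,0,0,0,-0.8,0,0,0,0,0,-0.8,0,0,0,0,0,-0.8,0,0,0,0,0,-0.6,0,0,0,0,0,0,0,0,0]'

```text
time_s: 21.95
ee_pos: [0.4773, -0.3233, 0.1279]
ee_rot: [0.211, 0.978, -0.001, 0.002]
force: [0.7, 1.0, -1.2]
opening: 0.208
gripper_force: 78.4
```

```bash
python3 - <<'E'
from m import *
import pickle
# collar band: centroid of dark band in scene & side & w2, with post axis
S,D=[robot.camera_params(n) for n in("scene","side")]
for n,(x0,x1,y0,y1) in dict(scene0=(362,382,236,256),side0=(246,268,220,242)).items():
    i=cv2.imread(f"pics/{n}.png"); print(n); print(i[y0:y1,x0:x1].mean(2).astype(int)); 
s=robot.get_state(); plan((.4495,.154,.12),155.6)
E
```

```text
scene0
[[171 171 171 155 151 152 144 151 147 136 131 118  92 108 105  98  93  95
   98  98]
 [168 165 161 162 164 169 163 167 157 165 172 157 132 128 101 102 113 108
   96  96]
 [162 161 163 168 170 174 176 179 157 176 192 173 163 152 134 129 121 107
   88  94]
 [162 166 171 172 173 174 174 178 145 143 158 138 159 163 168 157 140 135
  123  87]
 [168 172 174 173 172 172 174 180 122  90  94  84 173 175 163 161 162 163
  155 127]
 [158 169 171 171 171 171 173 182 113  96  99  86 187 184 169 167 167 155
  153 154]
 [183 184 173 167 167 170 174 183 116  98 100  85 183 179 177 175 174 160
  163 156]
 [216 210 198 199 185 175 173 185 117  99  98  96 180 177 173 171 172 173
  179 171]
 [192 193 208 224 212 201 195 192 119  99  99 107 179 175 172 173 176 179
  181 180]
 [147 151 175 190 200 216 208 200 110  97  98  97 181 178 175 176 179 179
  177 172]
 [126 146 146 146 161 192 199 190  97  94  97  84 185 184 178 178 178 173
  172 170]
 [137 151 144 143 148 138 176 170 110 102  99 125 187 188 185 181 160 167
  171 173]
 [151 153 145 145 154 111 140 146 165 161 160 181 181 154 195 197 181 185
[... 2135 characters left out ...]
 177  73  67  69  85 222 225 224 225 225
  225 222 221 222]
 [188 190 188 189 190 193 193 193 182  75  68  69  64 222 223 222 221 223
  223 223 222 223]
 [188 187 187 189 191 193 193 193 180  98  70  68  65 221 222 221 220 223
  225 225 224 223]
 [190 189 189 190 192 194 192 192 194 116  74  68  64 220 222 223 221 223
  224 225 225 222]
 [190 188 188 189 193 193 192 193 211 140  77  72  66 204 223 224 225 225
  224 222 222 221]
 [189 188 190 190 193 193 192 192 218 157  78  75  65 187 224 225 224 223
  223 221 222 223]]
pos [ 0.4773 -0.3233  0.1279] theta 155.7 tilt 0.29 shift units [ 7.405  14.1141  0.2136] turn z units 0.001 (0.0 rows) f [ 0.7215  1.0245 -1.2319] t 21.95 open 0.208 gf 78.4
```

Call:
send_rows --motion '[0.01,0.4,-0.3,0,0,0,0.01,0.7,-0.4,0,0,0,0.01,0.7,-0.4,0,0,0,0.01,0.7,-0.4,0,0,0,0.01,0.7,-0.4,0,0,0,0.01,0.6,-0.3,0,0,0,0.01,0.4,-0.2,0,0,0,0,0.26,0,0,0,0,0,0,0,0,0,0,0,0,0,0,0,0,0,0,0,0,0,0]'

```text
time_s: 23.05
ee_pos: [0.5286, -0.2008, 0.1962]
ee_rot: [0.212, 0.977, -0.0, -0.001]
force: [-0.0, -0.0, -0.8]
opening: 0.207
gripper_force: 78.4
```

```bash
python3 - <<'E'
from m import *
import pickle
np.set_printoptions(linewidth=250)
s,p,im=snap("w8"); pickle.dump(p,open("w8.pkl","wb")); plan((.4495,.154,.12),155.6)
def proj(p,X):
    c=np.array(p["R"])@X+p["t"]; r=np.hypot(c[0],c[1]); a=np.arctan2(r,c[2])*f_(p); return np.array([p["cx"]+a*c[0]/r,p["cy"]+a*c[1]/r])
for X in [(.637,.0245,.15),(.637,.0245,.12),(.637,.0245,.015)]: print(proj(p,np.array(X)))
u=proj(p,np.array((.637,.0245,.125))).astype(int); x0=max(0,u[0]-22); y0=u[1]-16
print(x0,y0); print(im[y0:y0+34,x0:x0+44].mean(2).astype(int))
E
```

```text
pos [ 0.5287 -0.2008  0.1963] theta 155.6 tilt 0.06 shift units [7.2912 9.6769 2.5436] turn z units -0.000 (0.0 rows) f [ 0.2488  0.1725 -2.262 ] t 23.1 open 0.201 gf 78.4
[644.7296 266.0368]
[620.7877 253.6048]
[554.6898 221.7836]
602 239
[[ 80  79  77 ... 186 184 184]
 [ 81  79  80 ... 185 183 180]
 [ 78  78  79 ... 182 178 176]
 ...
 [192 193 193 ... 182 181 180]
 [192 192 191 ... 180 180 178]
 [192 190 187 ... 179 178 177]]
```

```bash
cat > c.py <<'E'
from m import *
import pickle, sys
from scipy.ndimage import map_coordinates
def proj(p,X,fish):
    c=np.array(p["R"])@X+p["t"]
    if not fish: return f_(p)*c[:2]/c[2]+[p["cx"],p["cy"]]
    r=np.hypot(c[0],c[1]); return np.array([p["cx"],p["cy"]])+np.arctan2(r,c[2])*f_(p)*c[:2]/r
V={n:(pickle.load(open(n+".pkl","rb")),True,cv2.imread(f"pics/{n}.png").mean(2)) for n in("w2","w8")}
for n in("scene","side"): V[n]=(robot.camera_params(n),False,cv2.imread(f"pics/{n}0.png").mean(2))
def smp(g,u): return map_coordinates(g,[[u[1]],[u[0]]],order=1,mode="nearest")[0]
a=np.array([.637,.0245])
for it in range(3):
    A=[];B=[]
    for n,(p,fi,g) in V.items():
        C=-np.array(p["R"]).T@p["t"]; d=a-C[:2]; d/=np.linalg.norm(d); nrm=np.array([-d[1],d[0]])
        offs=[]
        for z in np.arange(.045,.09,.003):
            o=np.arange(-.012,.0121,.0005); v=np.array([smp(g,proj(p,np.array([*(a+nrm*t),z]),fi)) for t in o])
            w=np.clip(140-v,0,None); 
            if w.sum()>0: offs.append((w*o).sum()/w.sum())
        off=np.median(offs); 
        if it==2: print(n,"resid mm %.2f spread %.2f"%(off*1e3,np.std(offs)*1e3))
        A.append(nrm);B.append(nrm@a+off)
    a=np.linalg.lstsq(np.array(A),np.array(B),rcond=None)[0]
print("axis",a)
zs=np.arange(.080,.160,.002); print("z",(zs*1e3).astype(int))
for n,(p,fi,g) in V.items():
    C=-np.array(p["R"]).T@p["t"]; d=C[:2]-a; d/=np.linalg.norm(d); nr=np.array([-d[1],d[0]])
    pr=[]
    for z in zs:
        pr.append(np.mean([smp(g,proj(p,np.array([*(a+d*np.sqrt(.012**2-t*t)+nr*t),z]),fi)) for t in(-.004,-.002,0,.002,.004)]))
    print(n,np.array(pr).astype(int))
E
python3 c.py
```

```text
w2 resid mm 0.62 spread 0.03
w8 resid mm -0.78 spread 0.11
scene resid mm -0.05 spread 0.23
side resid mm -0.68 spread 0.17
axis [0.6326 0.0245]
z [ 80  82  84  86  88  90  92  94  96  98 100 102 104 106 108 110 112 114
 116 118 120 122 124 126 128 130 132 134 136 138 140 142 144 146 148 150
 152 154 156 158]
w2 [ 82  84  83  83  82  82  81  80  80  81  80  80  80  81  78  76  73  66
  40  21  36  62 101 157 178 175 157 133 103  83  79  80  82  82  82  81
  81  79  80  79]
w8 [104 104 103 102 102  98  97  97  97  97  97  97  97  98  95  86  95  49
  17  33  77  93 167 189 187 139  94  91  91  94 102 104 104 102 100  98
  90  84  85  92]
scene [104 103 100  98  94  93  93  95  97  97  98  98 100 102  97  87  71  63
  65  86 123 164 165 149 115 101  94  99 103 106 104 103 101 101 101 100
 120 149 168 171]
side [ 92  94  94  94  91  87  83  80  78  76  78  80  82  81  79  63  44  22
  28  50  88 115 133 124 112  96  89  85  84  84  83  86  88  89  89  89
  92 116 150 177]
```

Call:
send_rows --motion '[0.58,0.78,0,0,0,0,0.58,0.78,0,0,0,0,0.58,0.78,0,0,0,0,0.58,0.78,0,0,0,0,0.58,0.78,0,0,0,0,0.58,0.78,0,0,0,0,0.58,0.78,0,0,0,0,0.58,0.78,0,0,0,0,0.58,0.78,0,0,0,0,0.58,0.78,0,0,0,0,0.58,0.78,0,0,0,0,0.45,0.6,0,0,0,0,0.27,0.35,0,0,0,0,0.15,0.16,0.1,0,0,0,0,0,0.4,0,0,0,0,0,0.6,0,0,0,0,0,0.6,0,0,0,0,0,0.5,0,0,0,0,0,0.3,0,0,0,0,0,0.2,0,0,0]'

```text
time_s: 25.1
ee_pos: [0.451, 0.1537, 0.115]
ee_rot: [0.211, 0.977, -0.0, -0.0]
force: [0.1, -0.0, -1.3]
opening: 0.204
gripper_force: 78.4
```

Call:
send_rows --motion '[0,0,0.04,0,0,0,0,0,0,0,0,0,0,0,0,0,0,0,0,0,0,0,0,0,0,0,0,0,0,0]'

```text
time_s: 25.6
ee_pos: [0.4511, 0.1548, 0.1149]
ee_rot: [0.211, 0.978, 0.0, 0.0]
force: [-0.3, 0.6, -0.8]
opening: 0.205
gripper_force: 78.4
```

```bash
python3 - <<'E'
from m import *
import pickle
plan((.4505,.1537,.1142),155.6)
s,p,im=snap("w9"); pickle.dump(p,open("w9.pkl","wb"))
T=[]
for n in("scene","side"):
    i=robot.read_camera(n)[:,:,::-1]; cv2.imwrite(f"pics/{n}9.png",i)
    T.append(cv2.resize(i[205:285,320:420] if n=="scene" else i[205:305,235:360],(400,320) if n=="scene" else (400,320),interpolation=0))
w=cv2.resize(im,(400,300)); cv2.imwrite("pics/fin.png",np.vstack([np.hstack(T),np.hstack([w[:280],np.zeros((280,400,3),np.uint8)])]))
E
```

```text
pos [0.4511 0.1548 0.1149] theta 155.7 tilt 0.04 shift units [ 0.004  -0.0431  0.0245] turn z units 0.001 (0.0 rows) f [-0.2938  0.6464 -0.785 ] t 25.6 open 0.205 gf 78.4
```

View pics/fin.png

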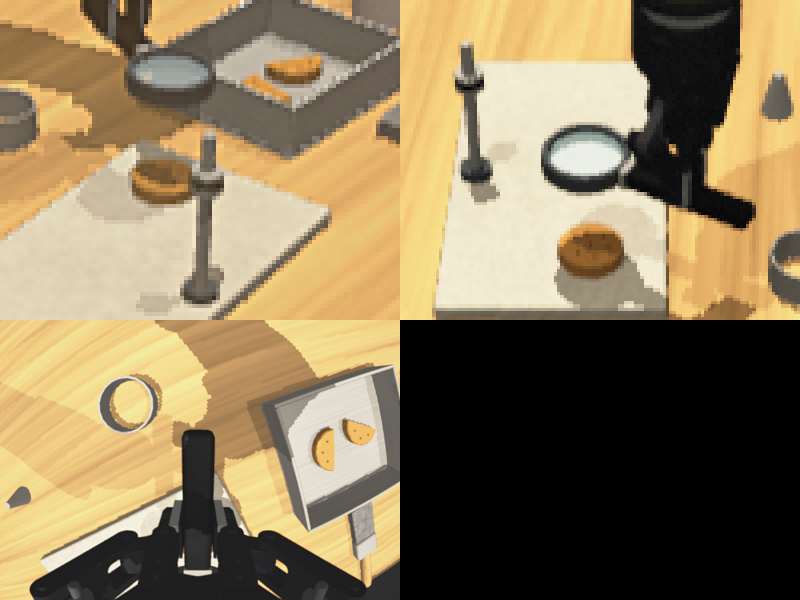

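The composite shows the scene and side crops and the wrist view. The loupe is held with its lens at about scene (362,224) and side (293,254). The whole biscuit lies undisturbed and both halves are in the bin. I now measure the lens and the whole from both fixed cameras.

```bash
python3 - <<'E'
from m import *
r={}
for n,ls,wh in(("scene",(362,224),(361,250)),("side",(293,254),(294,283))):
    p=robot.camera_params(n); i=cv2.imread(f"pics/{n}9.png"); i0=cv2.imread(f"pics/{n}0.png"); h=cv2.cvtColor(i,cv2.COLOR_BGR2HSV)
    def blob(m,c):
        k,l,st,ce=cv2.connectedComponentsWithStats(m); q=l[c[1],c[0]]; cn=cv2.findContours((l==q).astype(np.uint8),0,1)[0][0]; return cv2.fitEllipse(cn),st[q,4]
    b=(i[:,:,0].astype(int)-i[:,:,2]>-12)&(i.mean(2)>95)
    e,a=blob(b.astype(np.uint8),ls); print(n,"glass",e,a)
    w,a2=blob(cv2.inRange(cv2.cvtColor(i0,cv2.COLOR_BGR2HSV),(5,140,60),(22,255,255)),wh); print("whole0",w,a2)
    # top-face fit: topmost rows unaffected; centroid of whole incl. side
    r[n]=(p,e[0],w[0])
print("lens",tri([ray(r[n][0],r[n][1]) for n in r])); print("whole",tri([ray(r[n][0],r[n][2]) for n in r]))
for n in r: print(n,"lens@.1165",plane(r[n][0],r[n][1],.1165),"whole@.022",plane(r[n][0],r[n][2],.022))
E
```

```text
scene glass ((362.61663818359375, 222.48060607910156), (7.379071235656738, 18.08285140991211), 92.60797882080078) 117
whole0 ((360.2130126953125, 249.9353485107422), (10.308847427368164, 14.274547576904297), 91.5284423828125) 132
side glass ((292.6051940917969, 252.82554626464844), (13.719330787658691, 23.44195556640625), 88.94955444335938) 278
whole0 ((294.1069641113281, 282.8145751953125), (15.281373023986816, 19.56142234802246), 87.24765014648438) 259
lens (array([0.5272, 0.121 , 0.1215]), [np.float64(0.8), np.float64(0.8)])
whole (array([0.5249, 0.1192, 0.0224]), [np.float64(0.0), np.float64(0.0)])
scene lens@.1165 [0.5228 0.1283 0.1165] whole@.022 [0.5245 0.1198 0.022 ]
side lens@.1165 [0.5273 0.1144 0.1165] whole@.022 [0.5249 0.1188 0.022 ]
```

```bash
python3 - <<'E'
from m import *
for n,xs,y0,y1 in(("scene",(360,366),212,238),("side",(290,296),238,270)):
    i=cv2.imread(f"pics/{n}9.png"); print(n,y0,i[y0:y1,xs[0]:xs[1]].mean((1,2)).astype(int))
for n,ys,x0,x1 in(("scene",(223,226),346,378),("side",(252,256),274,312)):
    i=cv2.imread(f"pics/{n}9.png"); print(n,x0,i[ys[0]:ys[1],x0:x1].mean((0,2)).astype(int))
S,D=[robot.camera_params(n) for n in("scene","side")]
for a,b in [((362.6,224),(292.6,253.9)),((362.3,223.7),(292.3,253.6))]: print(tri([ray(S,a),ray(D,b)]))
E
```

```text
scene 212 [180 176 154 126 104  74  78 128 151 149 157 162 162 167 145  86  60  65
  65  71  85  92  98 105 107 117]
side 238 [227 228 227 226 226 183  67  65 130 161 163 210 234 234 234 234 234 234
 234 234 234 193  85  43  33  33  33 144 217 228 228 227]
scene 346 [118 121 121 123 126  75  68  85 124 150 169 173 163 164 164 163 163 163
 163 164 165 161 159 155 138 119  84  70 142 145 161 173]
side 274 [222 222 224 225 225  77  84 112 198 223 232 234 233 233 234 234 234 234
 234 234 234 234 234 235 234 234 234 234 232 211 139  99 104 166  52  20
  19  22]
(array([0.5277, 0.12  , 0.117 ]), [np.float64(1.2), np.float64(1.2)])
(array([0.5278, 0.1195, 0.1179]), [np.float64(0.4), np.float64(0.4)])
```

Call:
send_rows --motion '[0.03,-0.06,0.02,0,0,0,0,0,0,0,0,0,0,0,0,0,0,0,0,0,0,0,0,0,0,0,0,0,0,0,0,0,0,0,0,0,0,0,0,0,0,0,0,0,0,0,0,0]'

```text
time_s: 26.55
ee_pos: [0.4494, 0.1535, 0.114]
ee_rot: [0.211, 0.978, -0.0, -0.0]
force: [0.0, -0.5, -0.5]
opening: 0.203
gripper_force: 78.4
```

```bash
python3 - <<'E'
from m import *
plan((.4497,.1535,.1142),155.6); print(robot.close_job())
E
```

```text
pos [0.4494 0.1535 0.114 ] theta 155.7 tilt 0.00 shift units [-0.0094  0.0047 -0.0069] turn z units 0.001 (0.0 rows) f [ 0.0407 -0.4526 -0.5345] t 26.55 open 0.203 gf 78.4
the job is handed in; nothing more can be done
None
```

I handed the job in at 26.6 s: both broken halves are in the bin, and the loupe is held with its lens level over the whole biscuit at about 116 mm, within about 2 mm of the measured band height (result not reported back).

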